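# Let a visitor in at the entrance gate

## Task

Let a visitor in from the gate control station, pressing with the fingertips: tip the black rocker switch on by pressing its raised half (white dot), then push the chrome latch plunger fully home, and last press the green button well down and finish your program while still holding it down. Keep to that order, never press the red alarm button, and do not lift or shift the spice jar, ramekin, chrome hook or brush.

Things in the scene. Friction and masses are not known exactly. Their poses are not given: they have to be found in the camera images.
- station: aluminium base plate of the gate control station, 120 x 360 x 6 mm, fixed; origin at the centre of its underside, on the table. x is its short direction (away from the robot at yaw 0), y runs along its row of four control boxes (85 mm apart; their order changes; each is turned with the plate)
- rocker_on (a point): white dot to press, on the raised half of the black rocker (white 66 mm box, top 36 mm above the table). The dot is 20 mm from the hinge towards the plate's +x and moves with the rocker: about 51 mm above the table when off, 45 mm when on. Hinge along the plate's y, 42 mm above the table; each half 27 mm long, 30 mm wide, forming a shallow V: the marked half slopes up when off, level when on
- rocker (a joint): rocker angle, rad: 0 = off (marked half raised), 0.30 = fully on (marked half level, the stop). It stays where it is left; about 2.5 N at the dot tips it. It may start up to 0.05 on the way
- latch_top (a point): chrome round latch plunger, 13 mm radius, on a blue 66 x 66 mm box (box top 36 mm above the table); the point lies at the centre of its flat top, 54 mm above the table when out and 44 mm when home; it moves with the plunger
- latch (a joint): latch plunger travel, m: 0 = out, 0.010 = fully home (the stop). Moves straight down, against about 2.5 N of friction, and stays where it is left. It may start up to 0.001 in
- green_top (a point): green 19 mm radius mushroom button, 16 mm proud of its grey box (66 x 66 mm, box top 36 mm above the table); the point lies at the centre of the flat cap top, 52 mm above the table when up, and goes down with the cap
- green (a joint): green button travel, m: 0 = up, 0.008 = fully down (the stop). Springs back; 2 N starts it, 6 N holds it fully down
- red_top (a point): red alarm 19 mm radius mushroom button, 16 mm proud of its yellow box (66 x 66 mm, box top 36 mm above the table); the point lies at the centre of the flat cap top, 52 mm above the table when up, and goes down with the cap. Not to be pressed
- red (a joint): red button travel, m: 0 = up, 0.008 = fully down; same spring as the green one. Not to be pressed
- jar: loose frosted glass spice jar with wooden lid, 48 mm wide, 85 mm tall; origin at the centre of its underside. Leave alone
- ramekin: loose white ceramic ramekin, 84 mm wide, 45 mm tall; origin at the centre of its underside. Leave alone
- hook: loose small chrome hook on a 50 x 22 mm foot, 40 mm tall; origin at the centre of its underside. Leave alone
- brush: loose brush lying on the table to the robot's left, handle along its own -x; leave alone

How it is judged (in metres and radians):
On the way, in this order (a step that is already met when the one before it is completed fails the run):
1. the rocker is tipped on (value of joint rocker above 0.22 rad), for 0.2 s.
2. the latch plunger is pushed home (value of joint latch above 0.008 m), for 0.2 s.
3. the green button is pressed down (value of joint green above 0.005 m), for 0.2 s.
At the end, for the whole second after the job is handed in: Rocker on (past 0.22 of 0.30 rad), latch plunger home (past 8 of 10 mm), green button held more than 5 of its 8 mm down by the fingers (over 1 N), red button up, and jar, ramekin, hook and brush within 20 mm of where they stood (value of joint rocker above 0.22 rad and value of joint latch above 0.008 m and value of joint green above 0.005 m and contact force between the fingers and green above 1 N and value of joint red below 0.003 m and distance of each of jar, ramekin, hook, brush from where it was at the start of the episode below 0.02 m); the arm keeps its last pose, push and grip.
It fails at once if the red alarm button is pressed (value of joint red above 0.003 m).
It fails at once if the latch is pushed before the rocker is on (value of joint latch above 0.005 m and not (value of joint rocker above 0.22 rad)).
It fails at once if the green button is pressed before the rocker is on and the latch is home (value of joint green above 0.004 m and not (value of joint rocker above 0.22 rad and value of joint latch above 0.008 m)).
It fails at once if the jar, ramekin, hook or brush is lifted or shifted (distance of any of jar, ramekin, hook, brush from where it was at the start of the episode above 0.02 m).
It also fails if it takes over 40 s, if anything falls off the work surface, if the arm or the gripper's body presses on something with over 40 N, if the wrist force passes 120 N, or if a joint passes its speed limit or range.

## Robot

A 6-joint arm with a two-finger parallel gripper is mounted at the origin on the work surface. World frame = base frame: x ahead of the robot, y to its left, z up, the work surface at z = 0. Lengths are in mm, angles in rad, forces in N, time in s.
With the tool pointing down it reaches from about 350 to 775 mm from the base axis. Payload 7.3 kg.
Tool frame: the origin (TCP) lies midway between the tips of the shut fingers; the grasp point (between the pads) lies 19 mm behind it (bot.grip_depth is the distance from the TCP to the grasp point, in mm); z points along the fingers, x is the direction in which the jaws open and shut, and the axes are right-handed (so a half turn about z gives the same grasp; the last joint's range is limited). The gripper opens to 92 mm and grips with 3 to 60 N. Pads are 19 mm wide; open, the fingers measure 130 mm over their backs; the gripper's body (75 mm by 190 mm) begins 47 mm behind the grasp point.
Start: joints at [0.973, 0.342, 1.524, -0, 1.275, -0.146], TCP at [229.196, 472.349, 226.741] pointing down, gripper open.
Joint ranges: [-2.53, 2.53], [-0.77, 2.02], [0.04, 2.7], [-1, 4.14], [0.28, 2.66], [-3.11, 3.11]. Speed limits (rad/s): [2.57, 2.57, 3.14, 3.14, 3.14, 3.14].

## Interface

Orientations are given as [roll, pitch, yaw] about the fixed x, y, z axes, in that order (R = Rz(yaw) Ry(pitch) Rx(roll)).
In Python, from plant import bot gives the robot as it stands. The module is installed in compiled form; this text tells all that it offers.
- The arm moves only by the shell command python3 -m inch 'ROWS'. ROWS is JSON, a list that holds one entry, the list of rows, each a list of 7 numbers: the shift along the tool's x, y, z each as a share of 0.2 m, from -1 to 1, then the turn, a rotation vector about the tool's x, y, z each as a share of 45 degrees, from -1 to 1, then the closure, from -1 (fully open) to 1 (shut), so that 0 is half open. A call has exactly 10 rows; each row is the pose to reach, as a shift and turn from the pose commanded when the call began, along the tool's axes at that moment; what a row does not reach only later rows make up. A row lasts 1/8 s, in which the tool goes at most 62.5 mm and 10.7 degrees, less where a joint would pass 70% of its speed; a pose out of reach is approached as far as the arm can. A call with a number of a shift or a turn outside -1 to 1 is refused whole. A call with a gripper value outside its range is refused whole. The fingers move at their own pace and stop on an object; the grip force is fixed at half the most. Time passes only in rows, so rows that repeat a pose let the fingers close, or fill a call up. It gives the time, the measured TCP pose, the force and the opening at its end, in the units of the state.
- bot.get_obs(): the state, without advancing time (a new reading comes with each control period).
- bot.capture(name): name is "scene" or "side" or "wrist"; returns the picture (384x512x3 uint8, red, green, blue); there is no depth.
- bot.camera_params(name): a dict with "fx", "fy", "cx", "cy" (pixels), "R" (3x3) and "t" (3): a world point X has camera coordinates R X + t; the wrist camera has in their place "T_tool_cam" (4x4, takes a point from camera to tool coordinates, whose origin is the TCP and whose axes are the tool frame's). Camera axes: x right, y down, z forward; pixel columns grow to the right and rows downward; lengths in mm; the calibration is good to about 2 mm. A picture is of the moment at which its call begins: read the wrist's pose just before it. camera_params takes no time and is no camera call.
- bot.close_job(): hands the job in, once; it reports no verdict.
The state is a dict: "time": time; "joint_positions": joint angles; "dq": joint speeds; "tau": joint torques, N m; "tool_pos": TCP position; "tcp_rot": TCP orientation; "contact_force": force on the tool from outside, world axes, zero at the start; "moment": the same for the moment, N m; "grip_width": finger opening in mm.
Only numpy, scipy, OpenCV 4.12 (cv2) and the standard library are available. Lean on these libraries where they do the work, as an engineer would, in place of code of your own. Each camera call takes 0.05 s, during which the arm holds its last target.

## Working session

There is one attempt and no reset: what is moved stays moved. The work goes in short steps, Python scripts to look and compute and a shell command to move; the robot and the scene stay as the last step left them, time stands still between calls to the robot, and variables do not carry over. Pictures are saved under pics/ and viewed, and the job is handed in when it is done.

```bash
mkdir -p pics; python3 - <<'E'
from plant import bot
import cv2
o=bot.get_obs()
for k,v in o.items(): print(k,v)
for n in("scene","side","wrist"):
    p=bot.camera_params(n); print(n,p)
    cv2.imwrite(f"pics/{n}0.png",bot.capture(n)[:,:,::-1])
E
```

```text
time 0.0
joint_positions [ 9.73006301e-01  3.42716851e-01  1.52502652e+00  4.27856040e-05
  1.27538509e+00 -1.46002085e-01]
dq [-0.0001361   0.00151751 -0.00047209 -0.00011218 -0.00035849  0.00127798]
tau [ 1.99616399e-03 -4.31251180e+01 -2.44217330e+01  7.20295077e-02
  5.59824833e-02 -1.68065044e-04]
tool_pos [228.93999157 472.00157291 226.04469264]
tcp_rot [-3.14132874e+00  1.51351502e-03  1.11899610e+00]
contact_force [ 0.16448763 -0.1435083  -0.03537577]
moment [ 0.03537076 -0.02983202  0.01547299]
grip_width 92.01686224421039
scene {'fx': 350.3713272745555, 'fy': 350.3713272745555, 'cx': 257.78183276592216, 'cy': 188.9030536995462, 'R': array([[ 0.13549401,  0.99077594, -0.0021011 ],
       [ 0.83748191, -0.11566283, -0.53408441],
       [-0.529401  ,  0.0706056 , -0.84542855]]), 't': array([-207.99892721, -409.38239659, 1134.59645951])}
side {'fx': 476.8039659085154, 'fy': 476.8039659085154, 'cx': 263.41806975668305, 'cy': 192.15566067247238, 'R': array([[ 0.9535434 , -0.30115273, -0.00787455],
       [-0.17258236, -0.52465147, -0.83364031],
       [ 0.24692166,  0.79627123, -0.5522516 ]]), 't': array([-495.89195602,  240.65241473,  948.77019967])}
wrist {'fx': 321.5531905848345, 'fy': 321.5531905848345, 'cx': 259.80654914296196, 'cy': 191.14603456936248, 'T_tool_cam': array([[ 9.99999776e-01, -5.77928441e-04,  3.39016792e-04,
        -1.80456182e-01],
       [ 4.43181820e-04,  9.50004693e-01,  3.12235306e-01,
        -8.36853202e+01],
       [-5.02517207e-04, -3.12235085e-01,  9.50004736e-01,
        -1.58243335e+02],
       [ 0.00000000e+00,  0.00000000e+00,  0.00000000e+00,
         1.00000000e+00]])}
```

View pics/scene0.png

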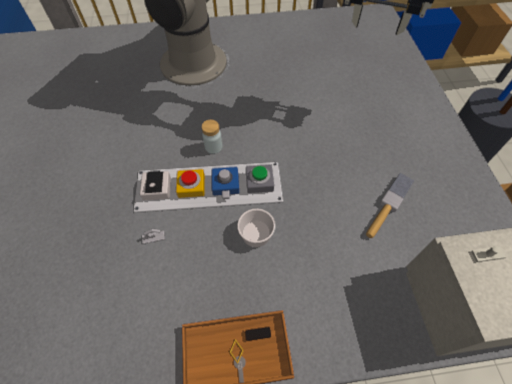

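View pics/side0.png

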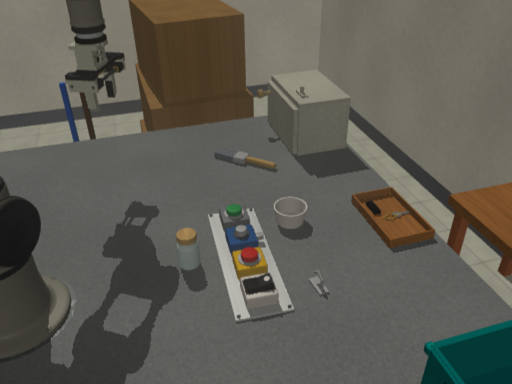

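View pics/wrist0.png

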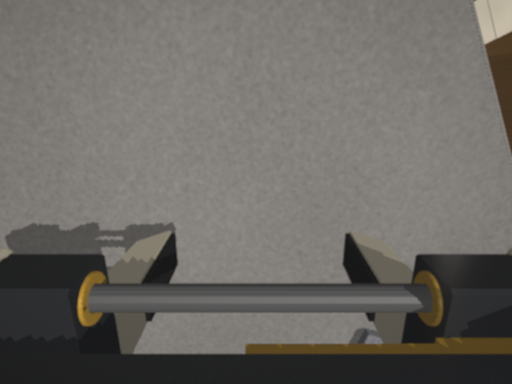

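The scene view shows the row from left to right: rocker at about (154,182), red (189,179), latch (224,176), green (260,173). The jar is at (212,137), on the robot side, and the ramekin at (256,229), beyond latch and green. The side view shows the same row. I'll enlarge both to read exact pixels.

```bash
python3 - <<'E'
import cv2
a=cv2.imread("pics/scene0.png")[150:220,125:295]; cv2.imwrite("pics/scene0z.png",cv2.resize(a,None,fx=4.5,fy=4.5,interpolation=cv2.INTER_CUBIC))
a=cv2.imread("pics/side0.png")[195:320,170:320]; cv2.imwrite("pics/side0z.png",cv2.resize(a,None,fx=4.5,fy=4.5,interpolation=cv2.INTER_CUBIC))
E
```

```text
(no output)
```

View pics/scene0z.png

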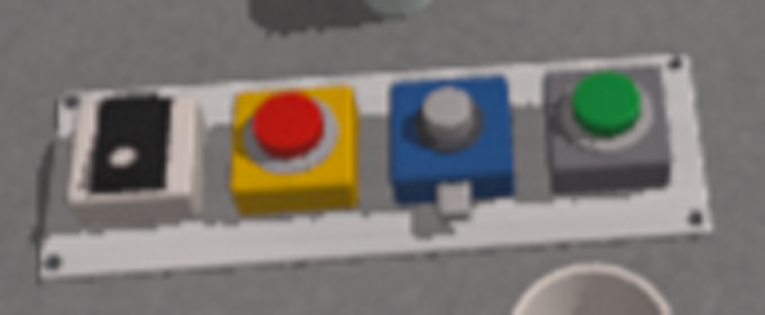

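View pics/side0z.png

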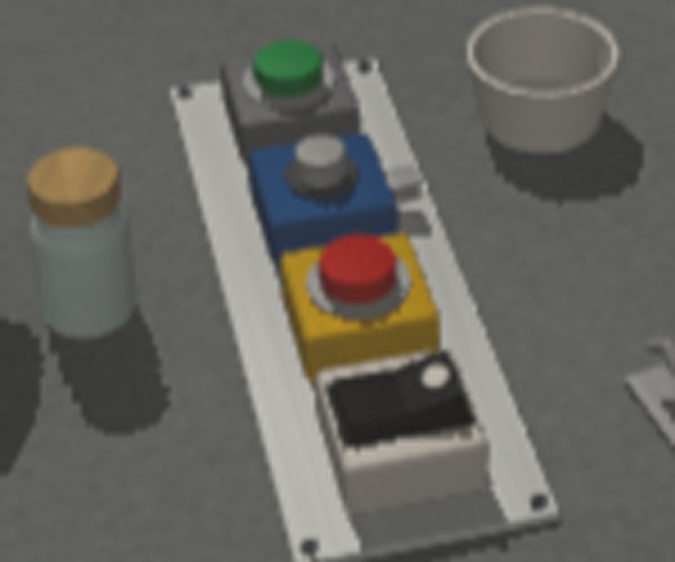

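```bash
cat > h.py <<'E'
import numpy as np, cv2
from plant import bot
def tri(uv1,uv2,n1="scene",n2="side"):
    Ps=[]
    for n in(n1,n2):
        p=bot.camera_params(n); K=np.array([[p['fx'],0,p['cx']],[0,p['fy'],p['cy']],[0,0,1]])
        Ps.append(K@np.c_[p['R'],p['t']])
    X=cv2.triangulatePoints(*Ps,np.array(uv1,float).reshape(2,1),np.array(uv2,float).reshape(2,1))
    X=(X[:3]/X[3])[:,0]
    r=[np.round((lambda q:q[:2]/q[2])(P@np.r_[X,1])-u,1) for P,u in zip(Ps,(uv1,uv2))]
    return X,r
E
python3 - <<'E'
from h import *
z=lambda u,o:(np.array(u)+.5)/4.5-.5+o
D=dict(dot=((123,157),(435,376)),red=((287,120),(358,262)),latch=((448,106),(320,154)),green=((606,98),(289,62)),
 c1=((63,93),(298,562)),c2=((690,57),(172,93)),c3=((712,232),(370,62)),c4=((40,280),(558,513)))
R={}
for k,(a,b) in D.items():
    X,r=tri(z(a,[125,150]),z(b,[170,195])); R[k]=X; print(k,X.round(1),*r)
for k in("latch","green"): 
  d=R[k]-R["red"]; print(k,d[:2],np.hypot(*d[:2]))
d=R["green"]-R["red"];print("yaw",np.degrees(np.arctan2(-d[0],d[1])))
E
```

```text
dot [ 492.1 -108.9   48.3] [ 0. -0.] [0. 0.]
red [480.7 -23.4  48. ] [-0.1  0.2] [-0.1 -0.1]
latch [485.   61.8  49.2] [-0.2  0.5] [-0.2 -0.2]
green [490.6 146.1  48.3] [-0.2  0.4] [-0.2 -0.2]
c1 [ 414.4 -156.     5.3] [-0.1  0.3] [-0.2 -0.1]
c2 [4.349e+02 2.034e+02 3.000e-01] [-0.2  0.4] [-0.2 -0.1]
c3 [ 5.509e+02  1.968e+02 -2.000e-01] [ 0.1 -0.3] [0.1 0.1]
c4 [ 532.3 -162.7    2.5] [ 0.2 -0.4] [0.3 0.1]
latch [ 4.22114896 85.21000806] 85.31449802074518
green [  9.86974036 169.52151143] 169.808582268462
yaw -3.3320656821301404
```

```bash
cat >> h.py <<'E'
from scipy.spatial.transform import Rotation as Ro
def plan(target,yaw):
    o=bot.get_obs(); R=Ro.from_euler('xyz',o['tcp_rot']); T=Ro.from_euler('xyz',[np.pi,0,yaw])
    d=R.inv().apply(np.array(target)-o['tool_pos'])/200
    r=np.degrees((R.inv()*T).as_rotvec())/45
    print("t",round(o['time'],2),"pos",o['tool_pos'].round(1),"rot",o['tcp_rot'].round(3),"F",o['contact_force'].round(2),"w",round(o['grip_width'],1))
    print("shift",d.round(4),"turn",r.round(4))
E
python3 -m inch '[[[-0.15,0.18,0,0,0,-0.1,1],[-0.3,0.37,0,0,0,-0.2,1],[-0.45,0.56,0,0,0,-0.3,1],[-0.6,0.75,0,0,0,-0.4,1],[-0.75,0.94,0,0,0,-0.5,1],[-0.8,1,0,0,0,-0.5,1],[-0.8,1,0,0,0,-0.5,1],[-0.8,1,0,0,0,-0.5,1],[-0.8,1,0,0,0,-0.5,1],[-0.8,1,0,0,0,-0.5,1]]]'
python3 -c "
from h import *
plan([495,-109,200],np.radians(86.7))"
```

```text
time: 1.4
tool_pos: [338.9, 241.7, 226.7]
tcp_rot: [-3.141, -0.0, 1.513]
contact_force: [-0.4, -0.3, -0.6]
grip_width: 1.1
t 1.4 pos [338.9 241.7 226.7] rot [-3.141 -0.     1.513] F [-0.37 -0.27 -0.57] w 1.1
shift [-1.7052  0.8804  0.1331] turn [-0.0002 -0.0001 -0.0003]
```

```bash
python3 -m inch '[[[-0.2,0.1,0,0,0,0,1],[-0.4,0.2,0,0,0,0,1],[-0.6,0.3,0,0,0,0,1],[-0.8,0.4,0,0,0,0,1],[-0.95,0.45,0,0,0,0,1],[-1,0.45,0,0,0,0,1],[-1,0.45,0,0,0,0,1],[-1,0.45,0,0,0,0,1],[-1,0.45,0,0,0,0,1],[-1,0.45,0,0,0,0,1]]]'
python3 -c "
from h import *
plan([495,-109,200],np.radians(86.7))
im=bot.capture('wrist')[:,:,::-1]
cv2.imwrite('pics/wrist1.png',cv2.resize(im,None,fx=1.5,fy=1.5,interpolation=cv2.INTER_CUBIC))"
```

```text
time: 2.65
tool_pos: [417.2, 36.7, 226.8]
tcp_rot: [3.141, -0.0, 1.513]
contact_force: [0.2, -0.2, 0.4]
grip_width: 0.3
t 2.65 pos [417.2  36.7 226.8] rot [ 3.141 -0.     1.513] F [ 0.15 -0.16  0.35] w 0.3
shift [-0.7047  0.4305  0.1338] turn [ 0.0002 -0.0002 -0.0005]
```

View pics/wrist1.png

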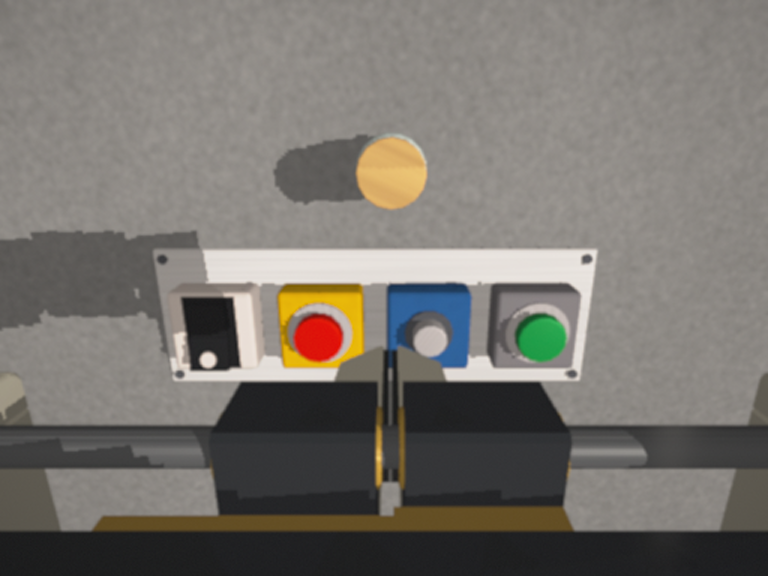

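Wrist picture (1.5x): dot at (208,360), red cap (319,338), latch top (430,340), green cap (541,338), jar lid (392,172). I'll triangulate these against the scene view and also project them to the known heights.

```bash
cat >> h.py <<'E'
def wray(uv,pos,rot):
    p=bot.camera_params('wrist'); T=np.array(p['T_tool_cam']); R=Ro.from_euler('xyz',rot).as_matrix()
    c=np.array(pos)+R@T[:3,3]; d=R@T[:3,:3]@np.array([(uv[0]-p['cx'])/p['fx'],(uv[1]-p['cy'])/p['fy'],1]); return c,d/np.linalg.norm(d)
def fray(uv,n):
    p=bot.camera_params(n);R=np.array(p['R']);c=-R.T@p['t'];d=R.T@np.array([(uv[0]-p['cx'])/p['fx'],(uv[1]-p['cy'])/p['fy'],1]);return c,d/np.linalg.norm(d)
def meet(rays):
    A=sum(np.eye(3)-np.outer(d,d) for c,d in rays);b=sum((np.eye(3)-np.outer(d,d))@c for c,d in rays);return np.linalg.solve(A,b)
def atz(ray,z): c,d=ray; return c+d*(z-c[2])/d[2]
E
python3 - <<'E'
from h import *
z=lambda u,o:(np.array(u)+.5)/4.5-.5+o
W=dict(dot=(208,360,51),red=(319,338,52),latch=(430,340,54),green=(541,338,52))
S=dict(dot=((123,157),(435,376)),red=((287,120),(358,262)),latch=((448,106),(320,154)),green=((606,98),(289,62)))
o=bot.get_obs()
for k,(u,v,h) in W.items():
    w=wray(((u+.5)/1.5-.5,(v+.5)/1.5-.5),o['tool_pos'],o['tcp_rot'])
    s=fray(z(S[k][0],[125,150]),'scene'); d=fray(z(S[k][1],[170,195]),'side')
    print(k,'wrist@h',atz(w,h).round(1),'scene@h',atz(s,h).round(1),'side@h',atz(d,h).round(1),'all',meet([w,s,d]).round(1),'w+side',meet([w,d]).round(1))
E
```

```text
dot wrist@h [ 493.8 -108.4   51. ] scene@h [ 494.1 -108.2   51. ] side@h [ 491.2 -111.6   51. ] all [ 493.1 -108.9   49.3] w+side [ 493.2 -109.1   49.1]
red wrist@h [480.1 -21.2  52. ] scene@h [483.  -22.6  52. ] side@h [479.7 -28.2  52. ] all [481.1 -22.8  48.1] w+side [481.8 -22.2  46.9]
latch wrist@h [485.7  62.   54. ] scene@h [487.1  62.5  54. ] side@h [483.9  55.   54. ] all [485.8  61.9  50.4] w+side [486.7  62.1  49. ]
green wrist@h [489.9 145.6  52. ] scene@h [492.  146.4  52. ] side@h [489.7 140.2  52. ] all [490.8 146.3  48.8] w+side [491.7 147.   47.2]
```

Measurements agree within 3 mm in x and y: dot (494,-109), red (481,-22), latch (486,62), green (491,146). The spacing comes out at 85 mm, and measured heights are about 2 to 4 mm below the given ones. Next I go above the dot.

```bash
python3 -m inch '[[[-0.2,0.12,0,0,0,0,1],[-0.4,0.24,0.05,0,0,0,1],[-0.58,0.36,0.1,0,0,0,1],[-0.7,0.43,0.25,0,0,0,1],[-0.705,0.43,0.4,0,0,0,1],[-0.705,0.43,0.55,0,0,0,1],[-0.705,0.43,0.68,0,0,0,1],[-0.705,0.43,0.734,0,0,0,1],[-0.705,0.43,0.734,0,0,0,1],[-0.705,0.43,0.734,0,0,0,1]]]'
python3 -c "
from h import *
plan([495,-109,43],np.radians(86.7))
ims=[bot.capture(n)[:,:,::-1] for n in('side','wrist')]
a=cv2.resize(ims[0][195:320,170:320],(400,333));b=cv2.resize(ims[1],(400,300))
c=np.zeros((333,800,3),np.uint8);c[:,:400]=a;c[:300,400:]=b
cv2.imwrite('pics/s2.png',c)"
```

```text
time: 3.95
tool_pos: [495.5, -109.9, 80.9]
tcp_rot: [3.14, 0.0, 1.512]
contact_force: [-0.4, -0.6, -0.4]
grip_width: 0.2
t 3.95 pos [ 495.5 -109.9   80.9] rot [3.14  0.    1.512] F [-0.38 -0.57 -0.38] w 0.2
shift [ 0.0043 -0.0033  0.1894] turn [ 0.0023  0.0006 -0.0017]
```

View pics/s2.png

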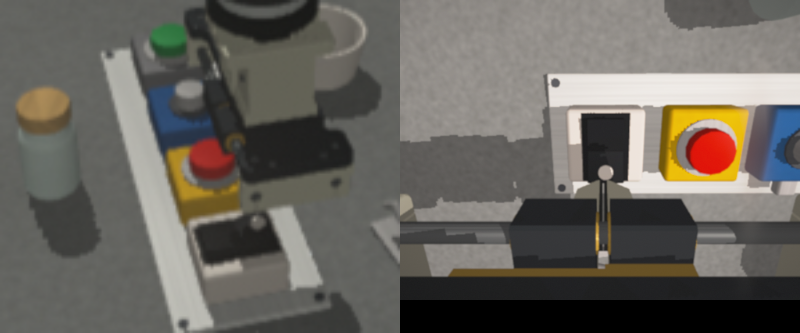

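The side crop shows the fingertips just above the white dot, and in the wrist view the dot at (605,172) lines up with the finger slit. Press down.

```bash
python3 -m inch '[[[0,0,0.05,0,0,0,1],[0,0,0.1,0,0,0,1],[0,0,0.13,0,0,0,1],[0,0,0.15,0,0,0,1],[0,0,0.17,0,0,0,1],[0,0,0.18,0,0,0,1],[0,0,0.19,0,0,0,1],[0,0,0.19,0,0,0,1],[0,0,0.19,0,0,0,1],[0,0,0.19,0,0,0,1]]]'
python3 -c "
from h import *
plan([495,-109,80],np.radians(86.7))
ims=[bot.capture(n)[:,:,::-1] for n in('side','wrist')]
a=cv2.resize(ims[0][195:320,170:320],(400,333));b=cv2.resize(ims[1],(400,300))
c=np.zeros((333,800,3),np.uint8);c[:,:400]=a;c[:300,400:]=b
cv2.imwrite('pics/s3.png',c)"
```

```text
time: 5.3
tool_pos: [495.7, -109.9, 44.7]
tcp_rot: [3.139, 0.001, 1.512]
contact_force: [-6.3, 2.3, 26.2]
grip_width: 0.4
t 5.3 pos [ 495.7 -109.9   44.7] rot [3.139e+00 1.000e-03 1.512e+00] F [-6.33  2.27 26.17] w 0.4
shift [ 0.0042 -0.003  -0.1763] turn [ 0.0038  0.0012 -0.0016]
```

View pics/s3.png

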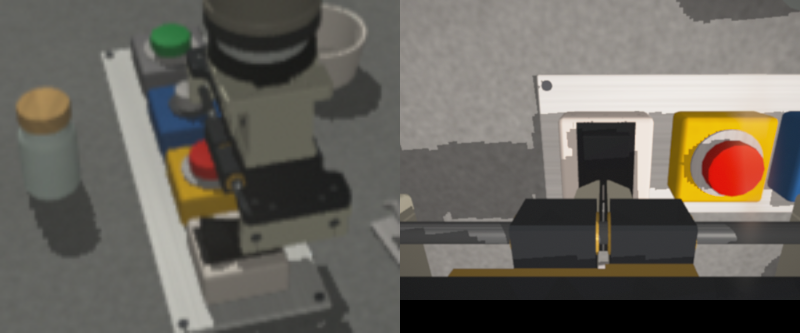

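26 N at z = 44.7 mm, which matches the "on" dot height of 45 mm, so the rocker is at its stop. The wrist view shows the tips on the dot. Lift and go over to the latch, well clear above red.

```bash
python3 -m inch '[[[0,0,-0.15,0,0,0,1],[0,0,-0.3,0,0,0,1],[0.15,-0.02,-0.3,0,0,0,1],[0.35,-0.04,-0.3,0,0,0,1],[0.55,-0.06,-0.3,0,0,0,1],[0.75,-0.08,-0.3,0,0,0,1],[0.855,-0.098,-0.26,0,0,0,1],[0.855,-0.098,-0.23,0,0,0,1],[0.855,-0.098,-0.23,0,0,0,1],[0.855,-0.098,-0.23,0,0,0,1]]]'
python3 -c "
from h import *
plan([486,62,42],np.radians(86.7))
ims=[bot.capture(n)[:,:,::-1] for n in('side','wrist')]
a=cv2.resize(ims[0][195:320,170:320],(400,333));b=cv2.resize(ims[1],(400,300))
c=np.zeros((333,800,3),np.uint8);c[:,:400]=a;c[:300,400:]=b
cv2.imwrite('pics/s4.png',c)"
```

```text
time: 6.65
tool_pos: [485.6, 61.3, 88.0]
tcp_rot: [3.141, 0.0, 1.51]
contact_force: [0.5, 0.2, -0.6]
grip_width: 0.4
t 6.65 pos [485.6  61.3  88. ] rot [3.141 0.    1.51 ] F [ 0.51  0.15 -0.56] w 0.4
shift [0.0039 0.0018 0.23  ] turn [ 0.0001  0.0001 -0.0035]
```

View pics/s4.png

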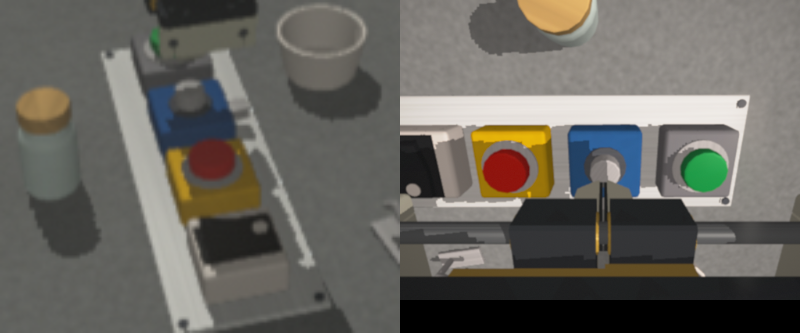

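In the side crop the rocker's marked half now lies level (dot at 262,228). The tips are centred on the latch plunger (604,168 in the wrist view). Press it home.

```bash
python3 -m inch '[[[0,0,0.06,0,0,0,1],[0,0,0.12,0,0,0,1],[0,0,0.15,0,0,0,1],[0,0,0.175,0,0,0,1],[0,0,0.2,0,0,0,1],[0,0,0.22,0,0,0,1],[0,0,0.23,0,0,0,1],[0,0,0.23,0,0,0,1],[0,0,0.23,0,0,0,1],[0,0,0.23,0,0,0,1]]]'
python3 -c "
from h import *
plan([486,62,42],np.radians(86.7))"
```

```text
time: 8.0
tool_pos: [485.3, 62.2, 44.0]
tcp_rot: [3.141, 0.0, 1.512]
contact_force: [-7.9, -0.1, 24.2]
grip_width: 0.5
t 8.0 pos [485.3  62.2  44. ] rot [3.141 0.    1.512] F [-7.9  -0.06 24.19] w 0.5
shift [-0.0008  0.0034  0.0099] turn [ 0.0014  0.0001 -0.0015]
```

24 N at z = 44.0 mm, the plunger's "home" height. Now over to green.

```bash
python3 -m inch '[[[0,0,-0.12,0,0,0,1],[0,0,-0.24,0,0,0,1],[0.1,0,-0.24,0,0,0,1],[0.22,0,-0.24,0,0,0,1],[0.34,0,-0.24,0,0,0,1],[0.42,0.003,-0.22,0,0,0,1],[0.42,0.003,-0.21,0,0,0,1],[0.42,0.003,-0.21,0,0,0,1],[0.42,0.003,-0.21,0,0,0,1],[0.42,0.003,-0.21,0,0,0,1]]]'
python3 -c "
from h import *
plan([491,146,42],np.radians(86.7))
ims=[bot.capture(n)[:,:,::-1] for n in('side','wrist')]
a=cv2.resize(ims[0][195:320,170:320],(400,333));b=cv2.resize(ims[1],(400,300))
c=np.zeros((333,800,3),np.uint8);c[:,:400]=a;c[:300,400:]=b
cv2.imwrite('pics/s5.png',c)"
```

```text
time: 9.25
tool_pos: [491.1, 145.5, 84.0]
tcp_rot: [3.141, -0.0, 1.511]
contact_force: [0.9, 0.5, 0.3]
grip_width: 0.1
t 9.25 pos [491.1 145.5  84. ] rot [ 3.141 -0.     1.511] F [0.88 0.52 0.26] w 0.1
shift [ 0.0027 -0.0005  0.2101] turn [ 0.0003 -0.     -0.0029]
```

View pics/s5.png

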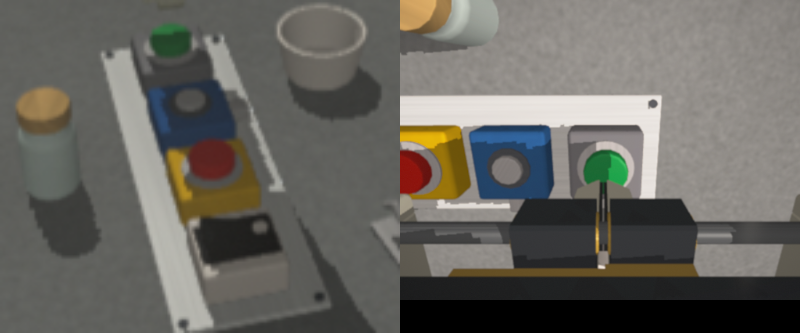

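The latch has gone down in both views, (190,100) and (508,168); the rocker is on, red is up, and jar and ramekin are unmoved. The tips are over the green cap. Press it to the stop at z = 44 and hold.

```bash
python3 -m inch '[[[0,0,0.06,0,0,0,1],[0,0,0.12,0,0,0,1],[0,0,0.15,0,0,0,1],[0,0,0.175,0,0,0,1],[0,0,0.195,0,0,0,1],[0,0,0.205,0,0,0,1],[0,0,0.21,0,0,0,1],[0,0,0.21,0,0,0,1],[0,0,0.21,0,0,0,1],[0,0,0.21,0,0,0,1]]]'
python3 -c "
from h import *
plan([491,146,42],np.radians(86.7))
ims=[bot.capture(n)[:,:,::-1] for n in('side','wrist')]
a=cv2.resize(ims[0][195:320,170:320],(400,333));b=cv2.resize(ims[1],(400,300))
c=np.zeros((333,800,3),np.uint8);c[:,:400]=a;c[:300,400:]=b
cv2.imwrite('pics/s6.png',c)
cv2.imwrite('pics/scene6.png',bot.capture('scene')[:,:,::-1])
plan([491,146,42],np.radians(86.7))
"
```

```text
time: 10.6
tool_pos: [490.5, 145.9, 44.0]
tcp_rot: [3.141, 0.0, 1.512]
contact_force: [-8.8, -3.3, 23.2]
grip_width: 0.5
t 10.6 pos [490.5 145.9  44. ] rot [3.141 0.    1.512] F [-8.83 -3.29 23.23] w 0.5
shift [0.0005 0.0026 0.0098] turn [ 0.0002  0.0001 -0.0015]
t 10.75 pos [490.5 145.9  43.9] rot [3.141 0.    1.512] F [-10.18  -2.83  23.35] w 0.5
shift [0.0005 0.0026 0.0097] turn [ 0.0002  0.0001 -0.0015]
```

View pics/s6.png

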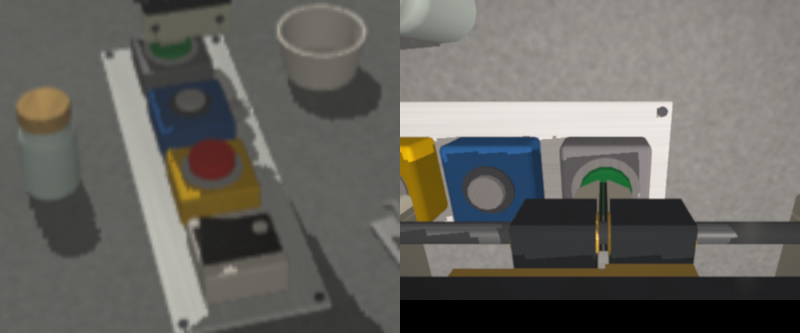

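View pics/scene6.png

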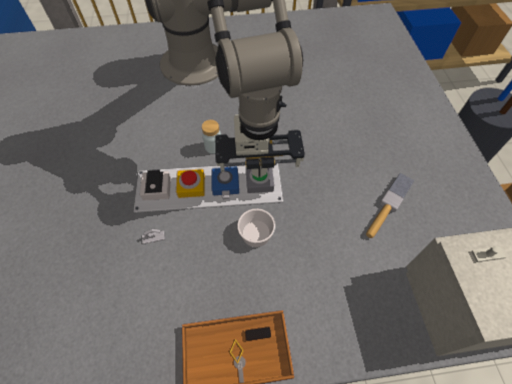

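The green cap is pressed down under the tips (z = 44.0, 23 N). Jar (211,137), ramekin (256,229), hook (152,237) and brush (390,205) are where they started.

```bash
python3 -c "
from plant import bot
print(bot.close_job())"
```

```text
the job is handed in; nothing more can be done
None
```

I pressed the rocker, then the latch plunger, then the green button, all with the shut fingertips. I handed the job in at about 10.8 s with green still held down; the hand-in reports no verdict.

| Control | Fingertip height at the end of the press | Force | Expected height |
|---|---|---|---|
| Rocker dot | 44.7 mm | 26 N | 45 mm when on |
| Latch plunger | 44.0 mm | 24 N | 44 mm when home |
| Green button | 43.9 mm | 23 N | 44 mm at the stop (still held) |

- **Last pictures:** the rocker lies level, the plunger is down, red is up and was never touched, and the jar, ramekin, hook and brush are where they started.
- **Disagreement:** heights measured from the cameras came out about 2 to 4 mm below the given ones. The side camera placed the controls 3 to 7 mm off in y from the other two views. The contact heights matched the given values.

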